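# Take the abrasive roll off its locking post and slide it into the rack

## Robot

A 6-joint arm with a two-finger parallel gripper is mounted at the origin on the work surface. World frame = base frame: x ahead of the robot, y to its left, z up, the work surface at z = 0. Lengths are in m, angles in rad, forces in N, time in s.
With the tool pointing down it reaches from about 0.35 to 0.725 m from the base axis. Payload 4.3 kg.
Tool frame: the origin (TCP) lies between the finger pads; the fingertips stand 25 mm ahead of it and the grasp point (between the pads) lies 6 mm ahead of it (nose_length is the distance from the TCP to the fingertips, in m); z points along the fingers, y is the line along which they close (so a half turn about z gives the same grasp; the last joint's range is limited). The gripper opens to 85 mm and grips with 20 to 120 N. Pads are 22 mm wide; open, the fingers measure 114 mm over their backs; the gripper's body (76 mm by 85 mm) begins 54 mm behind the grasp point. The pads swing forward as they close: fully open they stand 13 mm farther back than shut.
Start: joints at [1.042, 0.377, 0.081, 1.274, 0, 1.46], TCP at [0.234, 0.525, 0.256] pointing down, gripper open.
Joint ranges: [-2.72, 2.72], [-0.84, 1.66], [-1.02, 1.22], [-1.77, 2.12], [-1.37, 1.28], [-3.14, 3.14]. Speed limits (rad/s): [2.57, 2.57, 3.14, 3.14, 3.14, 3.14].

## Interface

Orientations are given as a unit quaternion [x, y, z, w].
In Python, from workcell import * gives the robot as it stands.
- The arm moves only by the tool servo_tool, never from a script. Its argument "deltas" is a list of rows, each an object with "delta_rot": the turn, a rotation vector about the tool's x, y, z in degrees, a list of three; "translation": the shift along the tool's x, y, z in cm, a list of three; "grip": the closure, from -1 (fully open) to 1 (shut). In form: [{"delta_rot": [ax, ay, az], "translation": [x, y, z], "grip": grip}, ...]. A call has 1 to 8 rows; each row is the pose to reach, as a shift and turn from the pose commanded when the call began, along the tool's axes at that moment; what a row does not reach only later rows make up. A row lasts 1/8 s, in which the tool goes at most 62.5 mm and 10.7 degrees, less where a joint would pass 70% of its speed; a pose out of reach is approached as far as the arm can. A call with a gripper value outside its range is refused whole. The fingers move at their own pace and stop on an object; the grip force is fixed at half the most. Time passes only in rows, so rows that repeat a pose let the fingers close. It gives the time, the measured TCP pose, the force, the opening and the grip force at its end, in the units of the state.
- observe(): the state, without advancing time (a new reading comes with each control period).
- grab_frame(name): name is "scene" or "top" or "wrist"; returns a dict with "frame" (480x640x3 uint8, red, green, blue), "fx", "fy", "cx", "cy" (pixels), "R" (3x3) and "t" (3): a world point X has camera coordinates R X + t. Camera axes: x right, y down, z forward; pixel columns grow to the right and rows downward; lengths in m; the calibration is good to about 2 mm. A picture is of the moment at which its call begins. There is no depth.
- finish_job(): hands the job in; it is judged then, once.
The state is a dict: "clock": time; "qpos": joint angles; "qvel": joint speeds; "tau": joint torques, N m; "position": TCP position; "tcp_rot": TCP orientation; "wrist_force": force on the tool from outside, world axes, zero at the start; "ft_torque": the same for the moment, N m; "finger_gap": finger opening in m; "gripper_force": force on a finger pad.
Only numpy, scipy, OpenCV 4.12 (cv2) and the standard library are available. Lean on these libraries where they do the work, as an engineer would, in place of code of your own. Each camera call takes 0.05 s, during which the arm holds its last target. There are 200 camera calls.

## Task

The yellow-cored abrasive roll is locked on its post and comes free only at one hidden place within about a quarter turn anticlockwise: grip its collar, turn and feel for that place without forcing it, and slide the roll up off the post. Put it down in front of the low rack (do not let go of it in the air) and push it fully home under the roof, so that it stands upright against the back stop. Leave everything else where it is.

Things in the scene. Friction and masses are not known exactly. Their poses are not given: they have to be found in the camera images.
- roll: wound roll of red-brown abrasive tape, 110 mm across, about 0.35 kg, winding and bottom flange z 0 to 56 mm, yellow core. Only its bottom web (lowest 6 mm) has two slots on either side of the bore, along the roll's own x and -x axes, 16 mm wide, reaching 27 mm from the axis; above it the core is hollow. Origin: centre of the underside, z up along the bore
- roll_collar (a point): centre of the top of the roll's yellow collar, the grip: a round tube 50 mm across outside, bore 31 mm, standing up out of the winding, from 56 to 86 mm above the roll's underside; this point is at 86 mm
- stand: fixed grey plate 130 x 130 x 12 mm with an upright steel post, 27 mm thick, on which the roll sits, locked. It comes free somewhere between 0.4 and 1.5 rad of anticlockwise turn (seen from above): how far cannot be seen, there is no stop, and turned too far it is locked again. The post does not turn. Origin: centre of the plate's underside, on the bench
- post_tip (a point): top of the post, 105 mm above the bench. Inside the roll, out of sight, two lugs stick out of the post on either side (10 mm wide, out to 24 mm from the axis, 21 to 31 mm above the bench). They pass only through the slots in the roll's bottom web (about 0.12 rad of play either way); elsewhere the web meets them after 3 mm of lift
- rack: fixed low plywood bay without a floor, open towards its own -x (the robot). Origin: on the bench, where the roll's centre is when fully home. Inner width 130 mm (y -65 to 65), side walls 10 mm thick, 110 mm high, x -30 to 65 mm; a back stop, 50 mm high, with its face at x = 55 mm
- rack_roof (a point): middle of the front edge (red strip) of the white roof that overhangs the far half of the rack, x 0 to 65 mm in the rack's frame; underside 100 mm, top 110 mm above the bench; this point is at 105 mm
- block: bystander: wooden sanding block with a black face, 110 x 55 x 44 mm, origin at its underside
- spare_roll: bystander: smaller blue tape roll, 80 mm across, 40 mm high, origin at its underside
- pot: bystander: dark wooden pencil pot, 72 mm across, 95 mm high, origin at its underside
- brush: bystander: bench brush lying on the bench
- handle_a: bystander: turned wooden handle, 130 x 17 mm, lying on the green pad (pad 4 mm thick)
- handle_b: bystander: another such handle on the pad
- handle_c: bystander: another such handle on the pad
Mind the look-alikes: they are no part of the job. What is shaped like the stand but purple or turquoise is not meant.

How it is judged:
By the outcome, as a careful person would: the job done as asked, in the order asked, and still so for the second after the job is handed in, with the robot touching nothing.
It also fails if it takes over 67 s, if anything falls off the work surface, if the arm or the gripper's body presses on something with over 40 N, if the wrist force passes 120 N, or if a joint passes its speed limit or range.

## Working session

There is one attempt and no reset: what is moved stays moved. The work goes in short steps, Python scripts to look and compute and a tool call to move; the robot and the scene stay as the last step left them, time stands still between calls to the robot, and variables do not carry over. Pictures are saved under pics/ and viewed, at most 10 in all, crops included, and the job is handed in when it is done.

Besides the shell and the picture viewer there is one more tool, called after "Emit:" as name(argument=value, ...) on one line, values as JSON. servo_tool: Moves the arm, as the interface text tells. Its arguments: {"type":"object","properties":{"deltas":{"type":"array","items":{"type":"object","properties":{"delta_rot":{"type":"array","items":{"type":"number"}},"translation":{"type":"array","items":{"type":"number"}},"grip":{"type":"number"}}}}},"required":["deltas"]}

```bash
mkdir -p pics; python3 - <<'E'
from workcell import *
import cv2
s=observe(); print(s)
for n in ("scene","top"):
    f=grab_frame(n); cv2.imwrite(f"pics/{n}0.png",f["frame"][:,:,::-1]); print(n,f["fx"],f["cx"],f["cy"],f["R"],f["t"])
E
```

```text
{'clock': 0.0, 'qpos': array([ 1.04168106e+00,  3.78078533e-01,  7.96146322e-02,  1.27440619e+00,
       -2.68660330e-05,  1.46050035e+00]), 'qvel': array([-0.00037805,  0.00012993, -0.00152338, -0.00044565, -0.00089241,
       -0.00072102]), 'tau': array([-9.95285081e-04, -4.63606238e+01,  2.69875592e+01,  2.08614796e-02,
       -2.34989302e-04,  5.57940339e-06]), 'position': array([0.23352944, 0.52476901, 0.25534764]), 'tcp_rot': array([ 2.07882351e-01,  9.78153287e-01, -9.88562696e-04, -3.13126244e-04]), 'wrist_force': array([-0.74854044,  1.02162956,  0.21147988]), 'ft_torque': array([0.03189972, 0.04431923, 0.03740336]), 'gripper_force': 0.0, 'finger_gap': 0.08524137872868646}
scene 494.90567034990886 319.99133360974054 239.69015847756657 [[-0.89519391  0.44557931  0.00932416]
 [ 0.23667133  0.49300558 -0.83721693]
 [-0.3776434  -0.74726473 -0.54679144]] [ 0.4174471  -0.02113486  1.4348467 ]
top 474.3853374896409 314.85784106649623 239.77396687028832 [[ 0.00462304 -0.99994843  0.00904258]
 [-0.99297168 -0.00565982 -0.11821683]
 [ 0.11826191 -0.00843251 -0.99294663]] [0.01254699 0.48617707 1.1415848 ]
```

View pics/scene0.png

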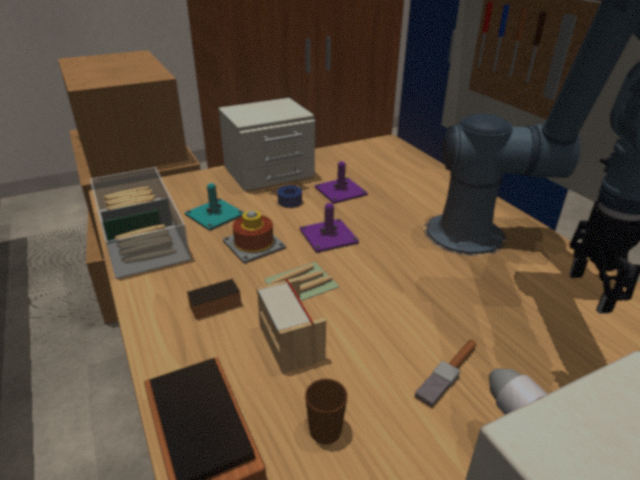

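View pics/top0.png

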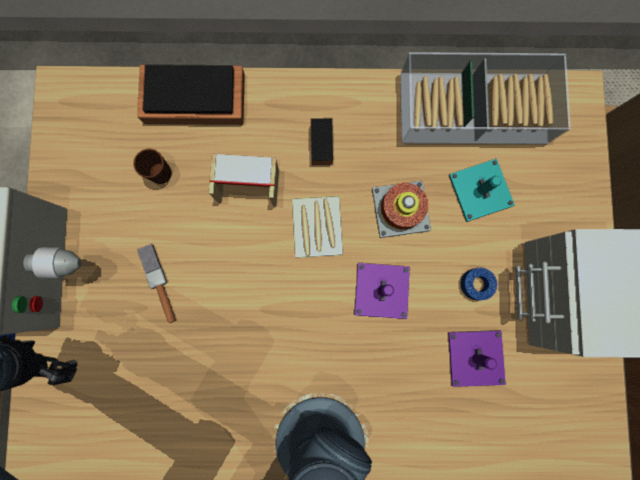

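The scene picture shows the roll on its grey stand at about (252,235) and the rack at (290,325). In the top picture the roll's collar is at (408,203), the rack's roof front strip at (244,184), the handle pad at (317,227) and the block at (321,141).

```bash
cat > h.py <<'E'
import numpy as np, cv2
from workcell import *
def ray(f,u,v,z):
    d=f["R"].T@np.array([(u-f["cx"])/f["fx"],(v-f["cy"])/f["fy"],1]); c=-f["R"].T@f["t"]
    return c+d*(z-c[2])/d[2]
def mask(f,lo,hi,box):
    h=cv2.cvtColor(f["frame"],cv2.COLOR_RGB2HSV); m=cv2.inRange(h,lo,hi); o=np.zeros_like(m)
    x0,y0,x1,y1=box; o[y0:y1,x0:x1]=m[y0:y1,x0:x1]; return o
def tri(obs):
    A=np.zeros((3,3));b=np.zeros(3)
    for f,(u,v) in obs:
        c=-f["R"].T@f["t"]; d=ray(f,u,v,0)-c; d/=np.linalg.norm(d); P=np.eye(3)-np.outer(d,d); A+=P;b+=P@c
    return np.linalg.solve(A,b)
E
python3 - <<'E'
from h import *
t=grab_frame("top"); s=grab_frame("scene")
def rep(name,f,m,z):
    c=max(cv2.findContours(m,0,2)[0],key=cv2.contourArea); r=cv2.minAreaRect(cv2.convexHull(c)); 
    print(name,cv2.contourArea(c),r,cv2.fitEllipse(c)[0],"ctr",ray(f,*r[0],z).round(4)); 
    print([ray(f,*p,z)[:2].round(4).tolist() for p in cv2.boxPoints(r)])
rep("yellow",t,mask(t,(20,100,80),(35,255,255),(370,170,440,240)),.098)
rep("yellowS",s,mask(s,(20,100,80),(35,255,255),(220,200,285,265)),.098)
rep("winding",t,mask(t,(0,90,40),(14,255,255),(370,170,440,240)),.068)
rep("red",t,mask(t,(170,120,60),(180,255,255),(200,150,290,210))|mask(t,(0,150,60),(5,255,255),(200,150,290,210)),.105)
rep("roof",t,mask(t,(0,0,120),(180,50,255),(205,145,285,200)),.11)
a=cv2.resize(t["frame"][140:220,195:295],None,fx=5,fy=5,interpolation=2)
b=cv2.resize(t["frame"][170:250,365:465],None,fx=4,fy=5,interpolation=2)[:, :400]
c=cv2.resize(s["frame"][270:380,240:340],None,fx=3.8,fy=3.8,interpolation=2)[:400,:380]
cv2.imwrite("pics/crop.png",np.hstack([a[:,:],cv2.resize(c,(300,400))])[:,:,::-1])
E
```

```text
yellow 450.0 ((406.0, 204.0), (24.0, 24.0), 90.0) (406.2606506347656, 203.46240234375) ctr [ 0.5636 -0.1977  0.098 ]
[[0.5921, -0.17], [0.5925, -0.2265], [0.5352, -0.2253], [0.5349, -0.1691]]
yellowS 230.5 ((251.0742645263672, 219.74256896972656), (18.806201934814453, 19.303720474243164), 84.2894058227539) (251.3740234375, 219.4398193359375) ctr [ 0.5812 -0.1754  0.098 ]
[[0.5917, -0.2291], [0.5415, -0.2167], [0.5712, -0.1245], [0.6182, -0.1368]]
winding 1638.0 ((404.2500305175781, 205.74998474121094), (43.84061813354492, 47.37614822387695), 45.0) (404.30859375, 205.31922912597656) ctr [ 0.5652 -0.1995  0.068 ]
[[0.5616, -0.1217], [0.6448, -0.204], [0.5687, -0.2775], [0.4869, -0.1952]]
red 57.0 ((241.96920776367188, 183.55386352539062), (64.12334442138672, 2.440680980682373), 3.1798300743103027) (243.84378051757812, 183.37107849121094) ctr [0.6083 0.1865 0.105 ]
[[0.6091, 0.2613], [0.6149, 0.2612], [0.6074, 0.1116], [0.6016, 0.1119]]
roof 1397.0 ((242.7276153564453, 168.35797119140625), (56.51472854614258, 26.198881149291992), 3.5763344764709473) (243.8174285888672, 168.72991943359375) ctr [0.6433 0.1848 0.11  ]
[[0.6158, 0.2516], [0.6784, 0.2496], [0.6709, 0.1176], [0.6084, 0.1204]]
```

View pics/crop.png

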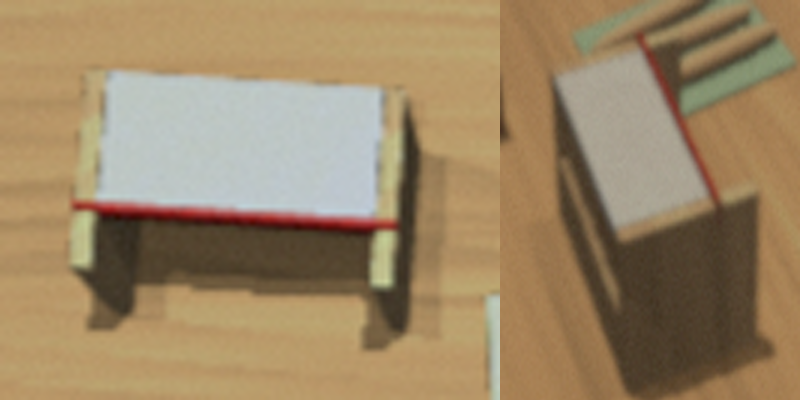

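The crop shows the rack's red front strip from about (209.6,181) to (274.2,184.8) in the top image. That gives a home position near (0.609, 0.187) and a yaw of about -0.053. Next I move towards the roll.

Emit:
servo_tool(deltas=[{"delta_rot": [0, 0, 13], "translation": [-30, -26.3, 0], "grip": -1}, {"delta_rot": [0, 0, 13], "translation": [-30, -26.3, 0], "grip": -1}, {"delta_rot": [0, 0, 13], "translation": [-30, -26.3, 0], "grip": -1}, {"delta_rot": [0, 0, 13], "translation": [-30, -26.3, 0], "grip": -1}, {"delta_rot": [0, 0, 13], "translation": [-30, -26.3, 0], "grip": -1}, {"delta_rot": [0, 0, 13], "translation": [-30, -26.3, 0], "grip": -1}, {"delta_rot": [0, 0, 13], "translation": [-30, -26.3, 0], "grip": -1}, {"delta_rot": [0, 0, 13], "translation": [-30, -26.3, 0], "grip": -1}])

```text
clock: 1.2
position: [0.4014, 0.1617, 0.2562]
tcp_rot: [0.319, 0.948, 0.0, -0.0]
wrist_force: [-0.2, -0.3, -0.4]
finger_gap: 0.0854
gripper_force: 0.0
```

```bash
cat >> h.py <<'E'
from scipy.spatial.transform import Rotation as Ro
def go(x,y,z,yawx=None):
    """print the move (tool cm, deg) to world x,y,z and tool-x yaw (deg), tool pointing down"""
    s=observe(); R=Ro.from_quat(s["tcp_rot"]); p=s["position"]
    yaw=np.degrees(np.arctan2(*R.as_matrix()[[1,0],0]))
    print("pos",p.round(4),"yaw",yaw.round(2),"clock",s["clock"],"F",s["wrist_force"].round(1),"q",s["qpos"].round(2),"gap",round(s["finger_gap"],4))
    print("d",(R.inv().apply(np.array([x,y,z])-p)*100).round(2))
    a=np.radians(yaw if yawx is None else yawx); D=np.array([[np.cos(a),np.sin(a),0],[np.sin(a),-np.cos(a),0],[0,0,-1]])
    print("rot",np.degrees((R.inv()*Ro.from_matrix(D)).as_rotvec()).round(2))
E
python3 -c "
from h import *
go(.568,-.2,.255,130)"
```

```text
pos [0.4014 0.1617 0.2562] yaw 142.79 clock 1.2 F [-0.2 -0.3 -0.4] q [ 0.24  0.09 -0.29  1.19  0.    0.89] gap 0.0854
d [-35.14 -18.74   0.11]
rot [ 0.000e+00 -1.000e-02  1.279e+01]
```

Emit:
servo_tool(deltas=[{"delta_rot": [0, 0, 13], "translation": [-35.1, -18.7, 0], "grip": -1}, {"delta_rot": [0, 0, 13], "translation": [-35.1, -18.7, 0], "grip": -1}, {"delta_rot": [0, 0, 13], "translation": [-35.1, -18.7, 0], "grip": -1}, {"delta_rot": [0, 0, 13], "translation": [-35.1, -18.7, 0], "grip": -1}, {"delta_rot": [0, 0, 13], "translation": [-35.1, -18.7, 0], "grip": -1}, {"delta_rot": [0, 0, 13], "translation": [-35.1, -18.7, 0], "grip": -1}, {"delta_rot": [0, 0, 13], "translation": [-35.1, -18.7, 0], "grip": -1}, {"delta_rot": [0, 0, 13], "translation": [-35.1, -18.7, 0], "grip": -1}])

```text
clock: 2.2
position: [0.5695, -0.1976, 0.2554]
tcp_rot: [0.423, 0.906, 0.0, -0.0]
wrist_force: [0.3, 0.8, 0.3]
finger_gap: 0.0856
gripper_force: 0.0
```

```bash
python3 -c "
from h import *
go(.568,-.2,.255,130)
w=grab_frame('wrist'); cv2.imwrite('pics/w1.png',w['frame'][:,:,::-1])
m=mask(w,(20,100,60),(35,255,255),(0,0,640,480))
c=max(cv2.findContours(m,0,2)[0],key=cv2.contourArea); e=cv2.fitEllipse(cv2.convexHull(c)); print(e,cv2.boundingRect(c))
for z in (.068,.083,.098): print(z,ray(w,*e[0],z))
print('cam',-w['R'].T@w['t'],w['R'][2])
"
```

```text
pos [ 0.5695 -0.1976  0.2554] yaw 129.97 clock 2.2 F [0.3 0.8 0.3] q [-0.44  0.44  0.17  1.3   0.    0.43] gap 0.0856
d [-0.08 -0.27  0.04]
rot [ 0.01 -0.06 -0.03]
((313.8789367675781, 224.50848388671875), (79.53803253173828, 84.50526428222656), 179.33114624023438) (274, 183, 81, 85)
0.068 [ 0.57025214 -0.20528615  0.068     ]
0.083 [ 0.56800463 -0.20233532  0.083     ]
0.098 [ 0.56575712 -0.19938449  0.098     ]
cam [ 0.52450979 -0.14522937  0.37328725] [ 0.17436152 -0.2052515  -0.96305238]
```

View pics/w1.png

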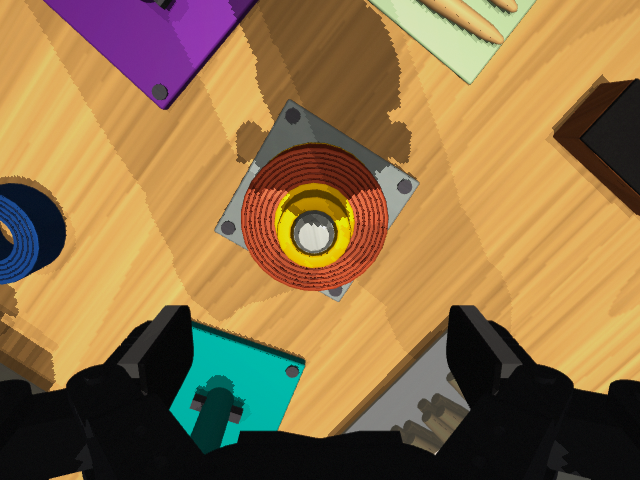

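The wrist picture shows the yellow collar around (314,226) and the post tip at (314,235), with the fingers to either side and the area around the collar clear.

```bash
python3 -c "
from h import *
w=grab_frame('wrist')
print('tip',ray(w,314,235,.105))
m=mask(w,(0,110,50),(14,255,255),(220,130,410,300))
c=max(cv2.findContours(m,0,2)[0],key=cv2.contourArea); h=cv2.convexHull(c); e=cv2.fitEllipse(h); print(e,ray(w,*e[0],.066))
# collar top outer circle: near (lower) half of yellow
m=mask(w,(20,100,60),(35,255,255),(0,0,640,480)); c=max(cv2.findContours(m,0,0)[0] if 0 else cv2.findContours(m,0,1)[0],key=cv2.contourArea)[:,0]
P=np.array([ray(w,*p,.098)[:2] for p in c if p[1]>232]); A=np.c_[2*P,np.ones(len(P))]; s=np.linalg.lstsq(A,(P**2).sum(1),rcond=None)[0]; print('circ',s[:2],np.sqrt(s[2]+s[:2]@s[:2]))
go(.5675,-.2015,.15,130)
"
```

```text
tip [ 0.56874734 -0.20217932  0.105     ]
((313.8061218261719, 219.2750244140625), (146.2353057861328, 146.734619140625), 26.576181411743164) [ 0.56744338 -0.20147429  0.066     ]
circ [ 0.56884974 -0.20319276] 0.02453189459678436
pos [ 0.5687 -0.1958  0.256 ] yaw 130.09 clock 2.3 F [-0.1  0.2 -0.8] q [-0.44  0.43  0.17  1.3   0.    0.43] gap 0.0855
d [-0.37 -0.46 10.6 ]
rot [ 0.01 -0.08  0.09]
```

Emit:
servo_tool(deltas=[{"delta_rot": [0, 0, 0], "translation": [-0.4, -0.4, 5], "grip": -1}, {"delta_rot": [0, 0, 0], "translation": [-0.4, -0.4, 9], "grip": -1}, {"delta_rot": [0, 0, 0], "translation": [-0.4, -0.4, 11.5], "grip": -1}, {"delta_rot": [0, 0, 0], "translation": [-0.4, -0.4, 11.5], "grip": -1}, {"delta_rot": [0, 0, 0], "translation": [-0.4, -0.4, 11.5], "grip": -1}])

```text
clock: 2.92
position: [0.5689, -0.2023, 0.1428]
tcp_rot: [0.422, 0.907, 0.0, 0.001]
wrist_force: [-0.2, -0.2, -0.2]
finger_gap: 0.0854
gripper_force: 0.0
```

```bash
python3 -c "
from h import *
go(.5685,-.2022,.098,130)
w=grab_frame('wrist'); go(.5685,-.2022,.098,130)"
```

```text
pos [ 0.5689 -0.2023  0.1428] yaw 130.09 clock 2.925 F [-0.2 -0.2 -0.2] q [-0.45  0.49 -0.05  1.03  0.    0.42] gap 0.0854
d [ 0.03 -0.03  4.48]
rot [0.05 0.08 0.09]
pos [ 0.5693 -0.2027  0.1432] yaw 130.07 clock 2.975 F [-0.6  0.8  0.2] q [-0.45  0.49 -0.05  1.03  0.    0.42] gap 0.0856
d [ 0.1  -0.03  4.52]
rot [0.08 0.14 0.07]
```

Emit:
servo_tool(deltas=[{"delta_rot": [0, 0, 0], "translation": [0, 0, 2.5], "grip": -1}, {"delta_rot": [0, 0, 0], "translation": [0, 0, 4.4], "grip": -1}, {"delta_rot": [0, 0, 0], "translation": [0, 0, 4.4], "grip": -1}, {"delta_rot": [0, 0, 0], "translation": [0, 0, 4.4], "grip": 1}, {"delta_rot": [0, 0, 0], "translation": [0, 0, 4.4], "grip": 1}, {"delta_rot": [0, 0, 0], "translation": [0, 0, 4.4], "grip": 1}, {"delta_rot": [0, 0, 0], "translation": [0, 0, 4.4], "grip": 1}, {"delta_rot": [0, 0, 0], "translation": [0, 0, 4.4], "grip": 1}])

```text
clock: 3.98
position: [0.5696, -0.2037, 0.0993]
tcp_rot: [0.423, 0.906, 0.0, 0.002]
wrist_force: [-1.0, -0.3, 5.8]
finger_gap: 0.0489
gripper_force: 62.4
```

Emit:
servo_tool(deltas=[{"delta_rot": [0, 0, 0], "translation": [0, 0, 0], "grip": 1}, {"delta_rot": [0, 0, 0], "translation": [0, 0, 0], "grip": 1}])

```text
clock: 4.22
position: [0.5695, -0.2036, 0.0993]
tcp_rot: [0.423, 0.906, 0.0, 0.002]
wrist_force: [-0.8, 0.7, 5.2]
finger_gap: 0.0487
gripper_force: 62.4
```

Emit:
servo_tool(deltas=[{"delta_rot": [0, 0, -8], "translation": [0, 0, -0.1], "grip": 1}, {"delta_rot": [0, 0, -16], "translation": [0, 0, -0.1], "grip": 1}, {"delta_rot": [0, 0, -23], "translation": [0, 0, -0.1], "grip": 1}, {"delta_rot": [0, 0, -23], "translation": [0, 0, -0.1], "grip": 1}])

```text
clock: 4.72
position: [0.5692, -0.2033, 0.0994]
tcp_rot: [0.234, 0.972, 0.0, 0.001]
wrist_force: [-0.2, 0.0, 3.8]
finger_gap: 0.0489
gripper_force: 62.5
```

Emit:
servo_tool(deltas=[{"delta_rot": [0, 0, 0], "translation": [0, 0, -0.2], "grip": 1}, {"delta_rot": [0, 0, 0], "translation": [0, 0, -0.4], "grip": 1}, {"delta_rot": [0, 0, 0], "translation": [0, 0, -0.4], "grip": 1}])

```text
clock: 5.1
position: [0.568, -0.2031, 0.1021]
tcp_rot: [0.234, 0.972, 0.0, -0.0]
wrist_force: [0.2, 0.5, -2.1]
finger_gap: 0.0488
gripper_force: 62.2
```

Emit:
servo_tool(deltas=[{"delta_rot": [0, 0, 0], "translation": [0, 0, -0.2], "grip": 1}, {"delta_rot": [0, 0, 0], "translation": [0, 0, -0.2], "grip": 1}])

```text
clock: 5.35
position: [0.5674, -0.2028, 0.1026]
tcp_rot: [0.234, 0.972, 0.0, -0.001]
wrist_force: [2.3, -1.2, -14.7]
finger_gap: 0.0488
gripper_force: 65.5
```

Locked at 0.40 rad, with contact after 3 mm. I keep a light pull on and turn in small steps.

Emit:
servo_tool(deltas=[{"delta_rot": [0, 0, -4], "translation": [0, 0, 0.05], "grip": 1}, {"delta_rot": [0, 0, -8], "translation": [0, 0, 0.05], "grip": 1}, {"delta_rot": [0, 0, -8], "translation": [0, 0, 0.05], "grip": 1}])

```text
clock: 5.72
position: [0.5673, -0.2031, 0.1026]
tcp_rot: [0.166, 0.986, -0.0, -0.001]
wrist_force: [1.0, -1.9, -13.7]
finger_gap: 0.049
gripper_force: 65.4
```

Emit:
servo_tool(deltas=[{"delta_rot": [0, 0, -4], "translation": [0, 0, 0], "grip": 1}, {"delta_rot": [0, 0, -8], "translation": [0, 0, 0], "grip": 1}, {"delta_rot": [0, 0, -8], "translation": [0, 0, 0], "grip": 1}])

```text
clock: 6.1
position: [0.5673, -0.2035, 0.1031]
tcp_rot: [0.097, 0.995, -0.0, -0.001]
wrist_force: [-1.4, -3.7, -12.9]
finger_gap: 0.0486
gripper_force: 65.6
```

Emit:
servo_tool(deltas=[{"delta_rot": [0, 0, -4], "translation": [0, 0, 0], "grip": 1}, {"delta_rot": [0, 0, -7], "translation": [0, 0, 0], "grip": 1}, {"delta_rot": [0, 0, -7], "translation": [0, 0, 0], "grip": 1}])

```text
clock: 6.48
position: [0.5694, -0.2031, 0.1054]
tcp_rot: [0.036, 0.999, -0.0, 0.001]
wrist_force: [-0.1, 0.8, -1.7]
finger_gap: 0.0484
gripper_force: 66.5
```

The roll has popped up. I centre it a little and lift gently.

Emit:
servo_tool(deltas=[{"delta_rot": [0, 0, -3], "translation": [0, 0, 0], "grip": 1}, {"delta_rot": [0, 0, -3], "translation": [0, 0, -0.3], "grip": 1}, {"delta_rot": [0, 0, -3], "translation": [0, 0, -0.6], "grip": 1}, {"delta_rot": [0, 0, -3], "translation": [0, 0, -0.6], "grip": 1}])

```text
clock: 6.98
position: [0.5688, -0.2033, 0.1105]
tcp_rot: [0.009, 1.0, -0.0, 0.001]
wrist_force: [-0.1, -0.4, -1.7]
finger_gap: 0.0487
gripper_force: 66.5
```

```bash
python3 -c "
from h import *
s=observe();print(s['ft_torque'])
go(.5685,-.2022,.22)"
```

```text
[-0.0142017   0.01938092  0.05447166]
pos [ 0.5688 -0.2033  0.1105] yaw 178.96 clock 6.975 F [-0.1 -0.4 -1.7] q [-0.45  0.51 -0.1   0.96  0.   -0.43] gap 0.0487
d [ 1.000e-02  1.000e-01 -1.095e+01]
rot [-0.02  0.07 -0.  ]
```

Emit:
servo_tool(deltas=[{"delta_rot": [0, 0, 0], "translation": [0, 0, -1], "grip": 1}, {"delta_rot": [0, 0, 0], "translation": [0, 0, -3], "grip": 1}, {"delta_rot": [0, 0, 0], "translation": [0, 0, -5], "grip": 1}, {"delta_rot": [0, 0, 0], "translation": [0, 0, -7], "grip": 1}, {"delta_rot": [0, 0, 0], "translation": [0, 0, -9], "grip": 1}, {"delta_rot": [0, 0, 0], "translation": [0, 0, -11], "grip": 1}, {"delta_rot": [0, 0, 0], "translation": [0, 0, -12], "grip": 1}, {"delta_rot": [0, 0, 0], "translation": [0, 0, -12], "grip": 1}])

```text
clock: 7.98
position: [0.5688, -0.2034, 0.2307]
tcp_rot: [0.009, 1.0, -0.0, 0.001]
wrist_force: [-0.3, -0.3, -3.2]
finger_gap: 0.0486
gripper_force: 66.5
```

```bash
python3 -c "
from h import *
a=-.053
print(np.array([.609,.1865])+np.array([np.cos(a),np.sin(a)])*-.105)
go(.504,.192,.23,177)
t=grab_frame('top');s=grab_frame('scene')
cv2.imwrite('pics/lift.png',np.hstack([t['frame'][120:320,180:500],s['frame'][120:320,180:500]])[:,:,::-1])"
```

```text
[0.50414744 0.1920624 ]
pos [ 0.5688 -0.2034  0.2307] yaw 179.0 clock 7.975 F [-0.3 -0.3 -3.2] q [-0.45  0.44  0.11  1.24  0.   -0.43] gap 0.0486
d [7.170e+00 3.942e+01 3.000e-02]
rot [-0.04  0.1   2.  ]
```

View pics/lift.png

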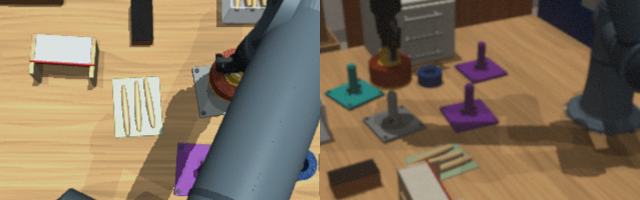

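The roll hangs in the gripper clear of the post (scene half, about (390,68)), and the post is bare. Now I move in front of the rack.

Emit:
servo_tool(deltas=[{"delta_rot": [0, 0, 2], "translation": [0.5, 3, 0], "grip": 1}, {"delta_rot": [0, 0, 2], "translation": [1.6, 9, 0], "grip": 1}, {"delta_rot": [0, 0, 2], "translation": [2.7, 15, 0], "grip": 1}, {"delta_rot": [0, 0, 2], "translation": [3.8, 21, 0], "grip": 1}, {"delta_rot": [0, 0, 2], "translation": [4.9, 27, 0], "grip": 1}, {"delta_rot": [0, 0, 2], "translation": [6, 33, 0], "grip": 1}, {"delta_rot": [0, 0, 2], "translation": [6.9, 38, 0], "grip": 1}, {"delta_rot": [0, 0, 2], "translation": [7.2, 39.5, 0], "grip": 1}])

```text
clock: 9.07
position: [0.5017, 0.1956, 0.2288]
tcp_rot: [0.024, 1.0, 0.0, -0.001]
wrist_force: [-0.0, -1.0, -2.5]
finger_gap: 0.0486
gripper_force: 66.5
```

Emit:
servo_tool(deltas=[{"delta_rot": [0, 0, 0], "translation": [0, 0, 3], "grip": 1}, {"delta_rot": [0, 0, 0], "translation": [0, 0, 6], "grip": 1}, {"delta_rot": [0, 0, 0], "translation": [0, 0, 9], "grip": 1}, {"delta_rot": [0, 0, 0], "translation": [0, 0, 11.5], "grip": 1}, {"delta_rot": [0, 0, 0], "translation": [0, 0, 13], "grip": 1}, {"delta_rot": [0, 0, 0], "translation": [0, 0, 13], "grip": 1}])

```text
clock: 9.82
position: [0.5021, 0.1923, 0.0986]
tcp_rot: [0.026, 1.0, -0.0, -0.001]
wrist_force: [-0.5, -0.7, -2.3]
finger_gap: 0.0482
gripper_force: 66.4
```

```bash
python3 -c "
from h import *
go(.504,.192,.087,177)
t=grab_frame('top');s=grab_frame('scene')
cv2.imwrite('pics/down.png',np.hstack([t['frame'][120:320,160:480],s['frame'][220:420,160:480]])[:,:,::-1])"
```

```text
pos [0.5021 0.1923 0.0986] yaw 176.97 clock 9.825 F [-0.5 -0.7 -2.3] q [ 0.25  0.41 -0.3   0.86 -0.    0.3 ] gap 0.0482
d [-0.19 -0.02  1.16]
rot [-0.06 -0.16 -0.03]
```

View pics/down.png

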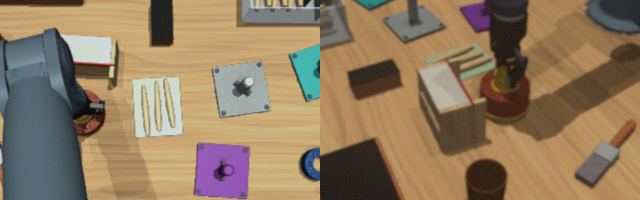

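The roll hangs upright just in front of the rack, at about (505,98) in the scene half. I lower it until it touches the bench.

Emit:
servo_tool(deltas=[{"delta_rot": [0, 0, 0], "translation": [0, 0, 0.5], "grip": 1}, {"delta_rot": [0, 0, 0], "translation": [0, 0, 1], "grip": 1}, {"delta_rot": [0, 0, 0], "translation": [0, 0, 1.2], "grip": 1}, {"delta_rot": [0, 0, 0], "translation": [0, 0, 1.2], "grip": 1}])

```text
clock: 10.42
position: [0.503, 0.1931, 0.0877]
tcp_rot: [0.026, 1.0, 0.0, -0.0]
wrist_force: [1.1, 0.0, -1.5]
finger_gap: 0.0488
gripper_force: 66.5
```

Emit:
servo_tool(deltas=[{"delta_rot": [0, 0, 0], "translation": [0, 0, 0.15], "grip": 1}, {"delta_rot": [0, 0, 0], "translation": [0, 0, 0.15], "grip": 1}])

```text
clock: 10.68
position: [0.5032, 0.1931, 0.0874]
tcp_rot: [0.026, 1.0, 0.0, 0.0]
wrist_force: [-4.7, -2.3, 5.5]
finger_gap: 0.0486
gripper_force: 67.3
```

Contact. I release and rise, then go behind the roll.

Emit:
servo_tool(deltas=[{"delta_rot": [0, 0, 0], "translation": [0, 0, 0], "grip": 0}, {"delta_rot": [0, 0, 0], "translation": [0, 0, 0], "grip": -1}, {"delta_rot": [0, 0, 0], "translation": [0, 0, 0], "grip": -1}, {"delta_rot": [0, 0, 0], "translation": [0, 0, 0], "grip": -1}, {"delta_rot": [0, 0, 0], "translation": [0, 0, 0], "grip": -1}, {"delta_rot": [0, 0, 0], "translation": [0, 0, -3], "grip": -1}, {"delta_rot": [0, 0, 0], "translation": [0, 0, -6], "grip": -1}, {"delta_rot": [0, 0, 0], "translation": [0, 0, -6], "grip": -1}])

```text
clock: 11.68
position: [0.5052, 0.1936, 0.1488]
tcp_rot: [0.026, 1.0, 0.001, 0.003]
wrist_force: [0.2, 0.9, 0.2]
finger_gap: 0.0855
gripper_force: 0.0
```

```bash
python3 -c "
from h import *
go(.415,.1965,.147,177)
w=grab_frame('wrist');t=grab_frame('top')
m=mask(w,(20,100,60),(35,255,255),(0,0,640,480)); c=max(cv2.findContours(m,0,1)[0],key=cv2.contourArea); e=cv2.minEnclosingCircle(c);print(e,ray(w,*e[0],.075))
cv2.imwrite('pics/rel.png',cv2.resize(w['frame'],(400,300))[:,:,::-1])"
```

```text
pos [0.5052 0.1936 0.1488] yaw 177.01 clock 11.675 F [0.2 0.9 0.2] q [ 0.25  0.36 -0.23  0.98  0.    0.3 ] gap 0.0855
d [ 9.03 -0.18  0.13]
rot [0.1  0.29 0.01]
((405.4126892089844, 182.64035034179688), 295.7268981933594) [0.46649623 0.23448576 0.075     ]
```

View pics/rel.png

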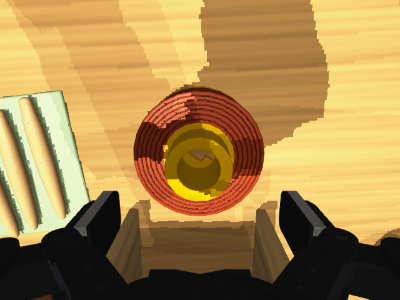

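The roll stands upright and centred on the rack opening. In this view it is at about (199,152), with the wall fronts at x = 125 and 265. I move behind it.

Emit:
servo_tool(deltas=[{"delta_rot": [0, 0, 0], "translation": [4, 0, 0], "grip": -0.4}, {"delta_rot": [0, 0, 0], "translation": [8, -0.1, 0], "grip": -0.4}, {"delta_rot": [0, 0, 0], "translation": [9, -0.2, 0], "grip": -0.4}, {"delta_rot": [0, 0, 0], "translation": [9, -0.2, 0], "grip": -0.4}, {"delta_rot": [0, 0, 0], "translation": [9, -0.2, 3], "grip": -0.4}, {"delta_rot": [0, 0, 0], "translation": [9, -0.2, 6], "grip": -0.4}, {"delta_rot": [0, 0, 0], "translation": [9, -0.2, 8.6], "grip": -0.4}, {"delta_rot": [0, 0, 0], "translation": [9, -0.2, 8.6], "grip": -0.4}])

```text
clock: 12.78
position: [0.4126, 0.1952, 0.0585]
tcp_rot: [0.026, 1.0, -0.001, -0.002]
wrist_force: [-0.3, 0.7, 0.2]
finger_gap: 0.0599
gripper_force: 0.0
```

```bash
python3 -c "
from h import *
go(.552,.1895,.062,177)"
```

```text
pos [0.4126 0.1952 0.0585] yaw 176.97 clock 12.775 F [-0.3  0.7  0.2] q [ 0.3   0.31 -0.57  0.69 -0.    0.36] gap 0.0599
d [-13.95   0.17  -0.4 ]
rot [-0.08 -0.19 -0.03]
```

Emit:
servo_tool(deltas=[{"delta_rot": [0, 0, 0], "translation": [-1.5, 0.1, -0.2], "grip": -0.4}, {"delta_rot": [0, 0, 0], "translation": [-3, 0.1, -0.2], "grip": -0.4}, {"delta_rot": [0, 0, 0], "translation": [-4.2, 0.1, -0.2], "grip": -0.4}, {"delta_rot": [0, 0, 0], "translation": [-5.4, 0.1, -0.2], "grip": -0.4}, {"delta_rot": [0, 0, 0], "translation": [-6.6, 0.1, -0.2], "grip": -0.4}, {"delta_rot": [0, 0, 0], "translation": [-7.8, 0.1, -0.2], "grip": -0.4}, {"delta_rot": [0, 0, 0], "translation": [-9, 0.1, -0.2], "grip": -0.4}, {"delta_rot": [0, 0, 0], "translation": [-10, 0.1, -0.2], "grip": -0.4}])

```text
clock: 13.78
position: [0.514, 0.1915, 0.0623]
tcp_rot: [0.026, 1.0, 0.0, 0.0]
wrist_force: [-5.8, -0.1, 4.8]
finger_gap: 0.0598
gripper_force: 2.9
```

Emit:
servo_tool(deltas=[{"delta_rot": [0, 0, 0], "translation": [-0.8, 0, 0], "grip": -0.4}, {"delta_rot": [0, 0, 0], "translation": [-1.6, 0, 0], "grip": -0.4}, {"delta_rot": [0, 0, 0], "translation": [-2.4, 0, 0], "grip": -0.4}, {"delta_rot": [0, 0, 0], "translation": [-3, 0, 0], "grip": -0.4}, {"delta_rot": [0, 0, 0], "translation": [-3.4, 0, 0], "grip": -0.4}, {"delta_rot": [0, 0, 0], "translation": [-3.4, 0, 0], "grip": -0.4}])

```text
clock: 14.52
position: [0.5479, 0.1897, 0.0623]
tcp_rot: [0.026, 1.0, 0.0, 0.001]
wrist_force: [-0.8, -0.3, 1.5]
finger_gap: 0.0595
gripper_force: 1.3
```

Now I go on gently, feeling for the stop.

Emit:
servo_tool(deltas=[{"delta_rot": [0, 0, 0], "translation": [-0.3, 0, 0], "grip": -0.4}, {"delta_rot": [0, 0, 0], "translation": [-0.5, 0, 0], "grip": -0.4}, {"delta_rot": [0, 0, 0], "translation": [-0.5, 0, 0], "grip": -0.4}])

```text
clock: 14.9
position: [0.5523, 0.1895, 0.0623]
tcp_rot: [0.026, 1.0, 0.0, 0.0]
wrist_force: [-2.4, 0.5, 1.2]
finger_gap: 0.0597
gripper_force: 1.7
```

Emit:
servo_tool(deltas=[{"delta_rot": [0, 0, 0], "translation": [-0.2, 0, 0], "grip": -0.4}, {"delta_rot": [0, 0, 0], "translation": [-0.2, 0, 0], "grip": -0.4}])

```text
clock: 15.15
position: [0.5538, 0.1894, 0.0623]
tcp_rot: [0.026, 1.0, 0.0, -0.0]
wrist_force: [-3.8, -0.1, 3.8]
finger_gap: 0.0599
gripper_force: 2.5
```

Emit:
servo_tool(deltas=[{"delta_rot": [0, 0, 0], "translation": [-0.2, 0, 0], "grip": -0.4}, {"delta_rot": [0, 0, 0], "translation": [-0.2, 0, 0], "grip": -0.4}])

```text
clock: 15.4
position: [0.5541, 0.1894, 0.0621]
tcp_rot: [0.026, 1.0, 0.0, -0.002]
wrist_force: [-8.4, 0.8, 7.0]
finger_gap: 0.0602
gripper_force: 4.8
```

Emit:
servo_tool(deltas=[{"delta_rot": [0, 0, 0], "translation": [-0.2, 0, 0], "grip": -0.4}, {"delta_rot": [0, 0, 0], "translation": [-0.2, 0, 0], "grip": -0.4}])

```text
clock: 15.65
position: [0.5543, 0.1894, 0.0619]
tcp_rot: [0.026, 1.0, 0.0, -0.003]
wrist_force: [-11.6, 1.1, 9.8]
finger_gap: 0.0598
gripper_force: 7.2
```

It has stopped firmly against the back stop. I back off slowly.

Emit:
servo_tool(deltas=[{"delta_rot": [0, 0, 0], "translation": [0.4, 0, 0], "grip": -0.4}, {"delta_rot": [0, 0, 0], "translation": [0.8, 0, 0], "grip": -0.4}, {"delta_rot": [0, 0, 0], "translation": [3, 0, 0], "grip": -0.4}, {"delta_rot": [0, 0, 0], "translation": [7, 0, 0], "grip": -0.4}, {"delta_rot": [0, 0, 0], "translation": [12, 0, 0], "grip": -0.4}, {"delta_rot": [0, 0, 0], "translation": [14, 0, -6], "grip": -0.4}, {"delta_rot": [0, 0, 0], "translation": [14, 0, -11], "grip": -0.4}, {"delta_rot": [0, 0, 0], "translation": [14, 0, -11], "grip": -0.4}])

```text
clock: 16.65
position: [0.4223, 0.1977, 0.1769]
tcp_rot: [0.026, 1.0, 0.002, 0.006]
wrist_force: [0.7, -0.2, 0.1]
finger_gap: 0.0595
gripper_force: 0.0
```

```bash
python3 -c "
from h import *
t=grab_frame('top');s=grab_frame('scene');w=grab_frame('wrist')
a=cv2.resize(t['frame'][130:230,180:280],(400,300)) ;b=cv2.resize(s['frame'][220:400,200:400],(400,300));c=cv2.resize(w['frame'],(400,300))
d=cv2.resize(s['frame'],(400,300))
cv2.imwrite('pics/end.png',np.vstack([np.hstack([a,b]),np.hstack([c,d])])[:,:,::-1])"
```

```text
(no output)
```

View pics/end.png

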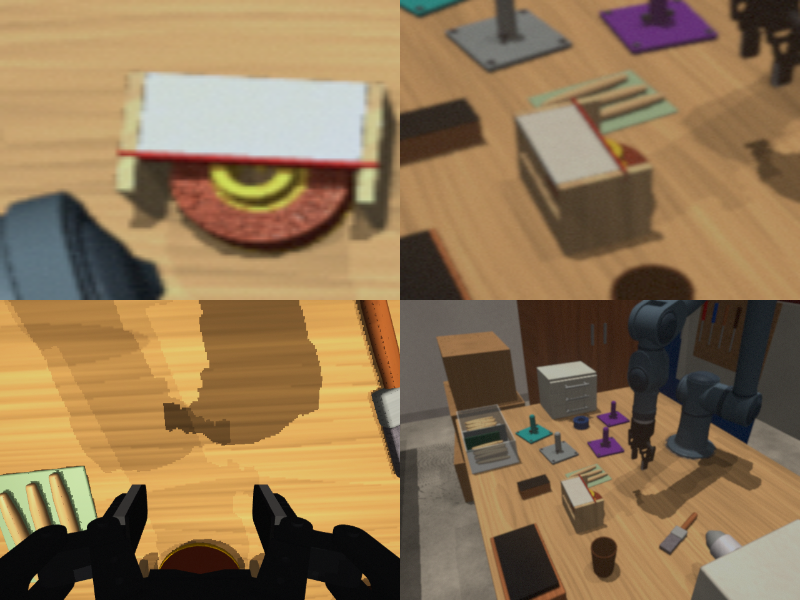

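The top crop shows the roll standing level half under the roof, centred between the walls, with its front edge at about (262,242). Everything else is where it was, so I hand in.

```bash
python3 -c "
from h import *
t=grab_frame('top'); print(ray(t,245.5,210.7,.056))
print(finish_job())"
```

```text
[0.55287225 0.18372819 0.056     ]
the job is handed in; nothing more can be done
None
```

The yellow-cored roll came free after about 0.8 rad of anticlockwise turn, was set down in front of the rack and pushed home upright against the back stop; in the last pictures nothing else had visibly moved, and the job was handed in at about 17 s.

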